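# Hold the guard-door hinge together for its pin

### The job

We are rehanging the bandsaw's guard door: first lay the T-headed hinge pin in both vees of the vee rest, about centred, and let go of it, so that it is at hand and out of the sawdust. Then take the loose hinge leaf off the bench, bring its single knuckle down between the two knuckles of the leaf screwed to the jamb block in the vise until the pin holes line up well enough for the pin's tapered nose to pass, and finish while holding it there steadily in the gripper, not pressed against the fixed leaf, so that I can drive the pin. Leave the pin in the vees and the other things on the bench where they are.

Things in the scene. Friction and masses are not known exactly. Their poses are not given: they have to be found in the camera images.
- hinge_pin: plain steel hinge pin lying flat on the bench: shank 12 dia, 114 long along its x (-57 to +57), the last 12 at the -x end tapering to a 6 dia nose; flat T head 8 (x) x 24 (y) x 12 (z) at x = 57 to 65, level with the shank, so it does not roll. 0.11 kg. Origin on the axis at mid-shank (6 above the bench at the start)
- vee_rest: steel vee rest fixed to the bench: base 62 (x) x 100 (y) x 12 high with two upright plates 46 wide (x), 8 thick (y), at y = -34 and +34 (60 free between them), each with a 90-degree vee open upward, 32 wide at the mouth, bottom 51.5 and tips 68 above the bench. The vees run along its y. Origin under the centre of the base, z up
- vee_seat (a point): point in the vee rest midway between the two vees, 60 above the bench, where the middle of the pin's axis is when the pin lies in them; axes as the vee rest
- strap_leaf: loose plain steel hinge leaf lying flat, knuckle up: plate 8 thick, 60 wide (y), from x = -17 to -100; a tab joins it to one knuckle, 28 outside dia, 26 long along y, 13 bore, underside flush with the plate's. Balances about 40 to the -x side of the bore. 0.42 kg, give or take a quarter. Origin on the underside straight below the bore's middle, z up
- strap_bore (a point): middle of the loose leaf's knuckle bore, 14 above the leaf's underside; bore along y, axes as the leaf
- vise: grey bench vise fixed to the bench, 100 wide jaws (tops 101 high), screw and tommy bar reaching 156 to its -x (68 high at most), anvil reaching 103 to its +x. Its jaws hold a beech jamb block 40 (x) x 92 (y), top 150 high, with the fixed hinge leaf (8 thick) screwed flat on top. Origin on the bench under the middle of the jaws, z up
- jamb_bore (a point): middle of the fixed leaf's pin-hole line, 164 high, 37 to the vise's -x; axes as the vise, holes along y. Two knuckles, 28 outside dia, 13 bore, at y = -45 to -16 and 16 to 45; the 32 gap is open above, below and to -x; block and leaf edge stand 17 to +x. Assembled, the loose leaf has these axes: level, plate to -x, underside 150 high, nothing within 45 below it
- shaft_stub: bystander: bright steel shaft stub, 30 dia x 70, standing on end; origin at the centre of its underside
- bushing: bystander: plain brass bushing, 42 outside, 30 bore, 36 tall, standing on end; origin at the centre of its underside
- bearing: bystander: ball bearing, 62 outside, 18 high, lying flat; origin at the centre of its underside
- mallet: bystander: mallet lying on its side: beech head 64 dia x 110 along its y at the origin, red wooden handle running 270 to its -x; origin on the bench under the head
- dial_indicator: bystander: blue dial indicator on a magnetic-base stand, 204 tall; base 50 x 60 x 55, post up to 190 and a 58 dia dial facing its -x; origin under the base
- grease_tin: bystander: closed grey grease tin, 80 dia x 90 tall; origin at the centre of its underside
There are look-alikes about, which are no part of the job. Leave any red look-alike of the strap_leaf alone. What is shaped like the hinge_pin but pink or yellow is not meant.

How it is judged:
By the outcome, as a careful person would: the job done as asked, in the order asked, and still so for the second after the job is handed in, while the arm keeps its last pose, push and grip.
It also fails if it takes over 62 s, if anything falls off the work surface, if the arm or the gripper's body presses on something with over 40 N, if the wrist force passes 120 N, or if a joint passes its speed limit or range.

### The arm

A 6-joint arm with a two-finger parallel gripper is mounted at the origin on the work surface. World frame = base frame: x ahead of the robot, y to its left, z up, the work surface at z = 0. Lengths are in mm, angles in rad, forces in N, time in s.
With the tool pointing down it reaches from about 300 to 775 mm from the base axis. Payload 14.6 kg.
Tool frame: the origin (TCP) lies between the finger pads; the fingertips stand manip.tip_reach ahead of it and the grasp point (between the pads) lies 5 mm behind it (manip.tip_reach is the distance from the TCP to the fingertips, in mm); z points along the fingers, y is the line along which they close (so a half turn about z gives the same grasp; the last joint's range is limited). The gripper opens to 94 mm and grips with 3 to 60 N. Pads are 16 mm wide; open, the fingers measure 119 mm over their backs; the gripper's body (75 mm by 177 mm) begins 78 mm behind the grasp point.
Start: joints at [1.103, 0.3, 1.521, -0, 1.321, -0.067], TCP at [214.582, 506.403, 219.446] pointing down, gripper open.
Joint ranges: [-3.03, 3.03], [-0.79, 2.21], [0.23, 2.52], [-1.04, 4.18], [0, 3.07], [-2.55, 2.55]. Speed limits (rad/s): [2.22, 2.22, 2.57, 3.14, 3.14, 3.14].

### API

Orientations are given as [roll, pitch, yaw] about the fixed x, y, z axes, in that order (R = Rz(yaw) Ry(pitch) Rx(roll)).
In Python, from cell import manip gives the robot as it stands. The module is installed in compiled form; this text tells all that it offers.
- The arm moves only by the shell command python3 -m creep 'ROWS' [FORCE]. ROWS is JSON, a list of rows, each a list of 3 entries, a list of its own where there are three numbers: the opening, from -1 (shut) to 1 (fully open), then the shift along the tool's x, y, z in cm, then the turn about the tool's z in units of 5 degrees (1.0 is 5 degrees). In form: [[grip, [tx, ty, tz], roll], ...]. A call has 1 to 12 rows; each row is the pose to reach, as a shift and turn from the pose commanded when the call began, along the tool's axes at that moment; what a row does not reach only later rows make up. A row lasts 1/10 s, in which the tool goes at most 50 mm and 8.59 degrees, less where a joint would pass 70% of its speed; a pose out of reach is approached as far as the arm can. A call with a gripper value outside its range is refused whole. The fingers move at their own pace and stop on an object; FORCE is the grip in N (left out, the last holds). Time passes only in rows, so rows that repeat a pose let the fingers close. It gives the time, the measured TCP pose, the force, the opening and the grip force at its end, in the units of the state.
- manip.read_state(): the state, without advancing time (a new reading comes with each control period).
- manip.camera(name): name is "side" or "top"; returns the picture (420x560x3 uint8, red, green, blue); there is no depth.
- manip.camera_params(name): a dict with "fovy" (degrees; the focal length in pixels is half the picture's height over the tangent of half this angle, whatever the lens; pixels are square), "cx", "cy" (the principal point, pixels), "k1" (the pictures are not rectified: a ray, as slopes to the right and down, at radius r is drawn at 1 + k1 r^2 times it, then the intrinsics apply), "origin" and "attitude" of the camera in the world. Camera axes: x right, y down, z forward; pixel columns grow to the right and rows downward; lengths in mm; the calibration is good to about 2 mm. A picture is of the moment at which its call begins. camera_params takes no time and is no camera call.
- manip.sign_off(): hands the job in; it is judged then, once.
The state is a dict: "clock": time; "joints": joint angles; "qd": joint speeds; "effort": joint torques, N m; "eef_pos": TCP position; "eef_rot": TCP orientation; "wrist_force": force on the tool from outside, world axes, zero at the start; "moment": the same for the moment, N m; "finger_gap": finger opening in mm; "finger_force": force on a finger pad.
Only numpy, scipy, OpenCV 4.12 (cv2) and the standard library are available. Lean on these libraries where they do the work, as an engineer would, in place of code of your own. Each camera call takes 0.05 s, during which the arm holds its last target. There are 200 camera calls.

## Working session

There is one attempt and no reset: what is moved stays moved. The work goes in short steps, Python scripts to look and compute and a shell command to move; the robot and the scene stay as the last step left them, time stands still between calls to the robot, and variables do not carry over. Pictures are saved under pics/ and viewed, at most 10 in all, crops included, and the job is handed in when it is done.

```bash
mkdir -p pics; python3 - <<'E'
from cell import manip
import cv2
for n in("top","side"):
    cv2.imwrite(f"pics/{n}0.png",cv2.resize(manip.camera(n)[:,:,::-1],(800,600),interpolation=cv2.INTER_CUBIC)); print(manip.camera_params(n))
    cv2.imwrite(f"pics/{n}0raw.png",manip.camera(n)[:,:,::-1])
print(manip.read_state(),manip.tip_reach)
E
```

```text
{'fovy': 48.47058284595941, 'cx': 284.8705499711772, 'cy': 209.4549540466646, 'k1': -0.013497692547806748, 'origin': array([ 314.89667465,  -11.66516578, 1390.19538961]), 'attitude': array([-2.96106008,  0.00973091, -1.59593127])}
{'fovy': 48.71413378076515, 'cx': 274.32629713700817, 'cy': 214.59042947691356, 'k1': -0.048513854623516754, 'origin': array([  223.95155194, -1114.77550851,   734.61737362]), 'attitude': array([-2.06668571, -0.02195382, -0.25468841])}
{'clock': 0.2, 'joints': array([ 1.10341801e+00,  3.00253292e-01,  1.52131887e+00,  1.26675477e-05,
        1.32065175e+00, -6.65648053e-02]), 'qd': array([-1.80619275e-03, -8.84051877e-04, -2.07810302e-03, -1.22905718e-05,
        9.98374227e-04, -7.40194668e-04]), 'effort': array([ 2.75030052e-04, -5.31500065e+01, -3.52563894e+01,  7.08003924e-02,
        2.34304770e-02, -2.22160440e-05]), 'eef_pos': array([214.51659654, 506.30284282, 219.11673651]), 'eef_rot': array([-3.14096361e+00, -5.42326437e-05,  2.74077599e+00]), 'wrist_force': array([-0.7270518 ,  0.77855248,  0.79478695]), 'moment': array([0.016458  , 0.00480004, 0.02953782]), 'finger_force': 0.0, 'finger_gap': 94.13584052457144} 14.0
```

View pics/top0.png

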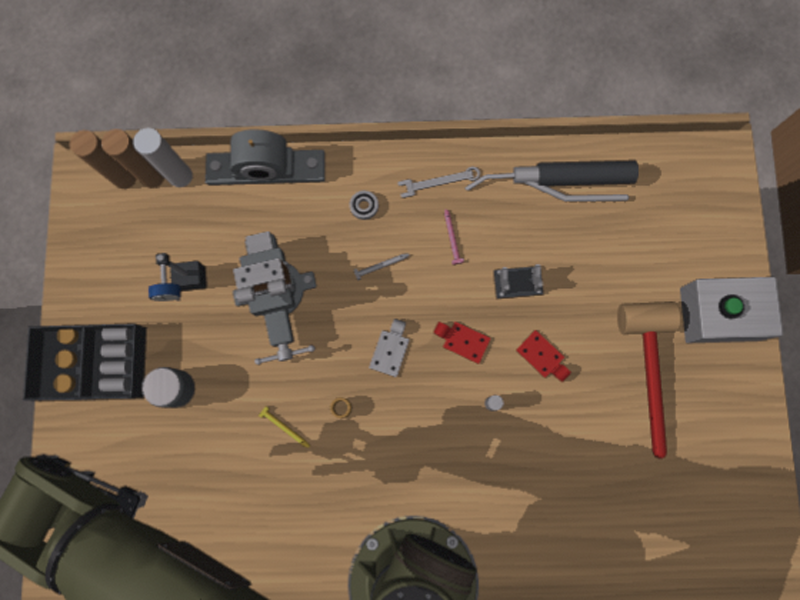

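View pics/side0.png

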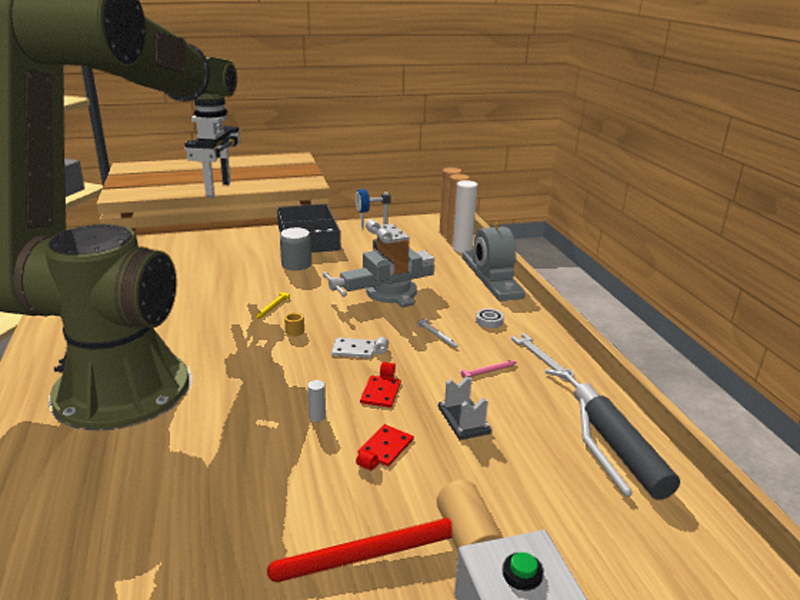

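Candidates (800x600 top view):
- Pin: grey (382,265), pink (454,237), yellow (285,427). I choose grey.
- Leaf: grey (390,350), red (463,341), red (543,355). I choose grey.

The vee rest is at (518,281) and the vise at (262,280). Next I check the choice in a close crop.

```bash
python3 - <<'E'
import cv2
a=cv2.imread("pics/top0raw.png"); cv2.imwrite("pics/topc.png",cv2.resize(a[155:275,155:315],(800,600),interpolation=cv2.INTER_CUBIC))
b=cv2.imread("pics/side0raw.png"); cv2.imwrite("pics/sidec.png",cv2.resize(b[145:310,220:363],(693,800*1)if 0 else (520,600),interpolation=cv2.INTER_CUBIC))
c=cv2.resize(a[180:213,340:390],(280,185),interpolation=cv2.INTER_CUBIC)
import numpy as np
m=np.zeros((600,800,3),np.uint8); m[:600,:520]=cv2.imread("pics/sidec.png"); m[:185,520:]=c
cv2.imwrite("pics/sidec.png",m)
E
```

```text
(no output)
```

View pics/topc.png

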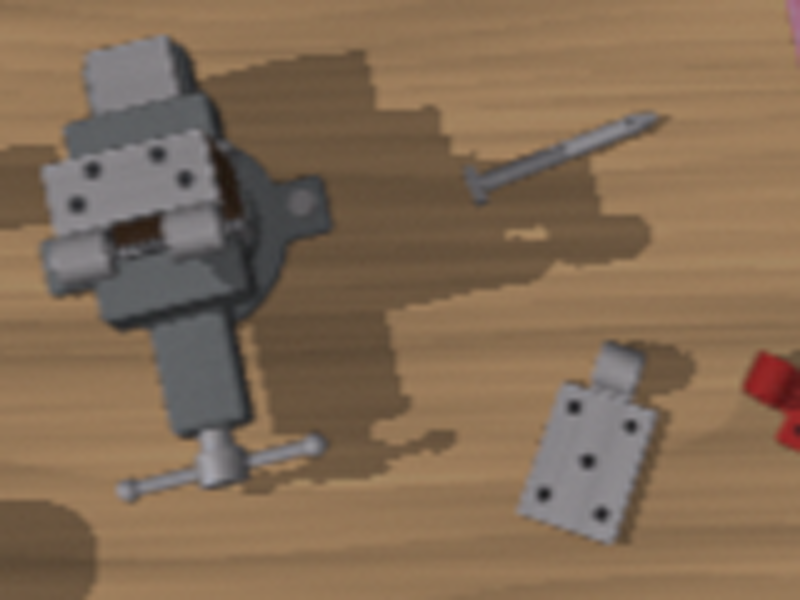

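View pics/sidec.png

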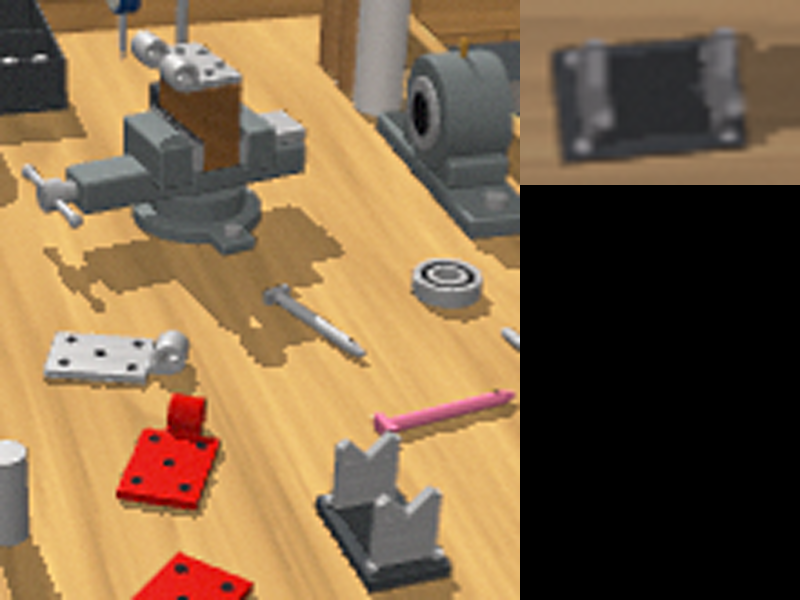

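The crops confirm the choices.
- **Grey pin:** T-head at (478,184) and nose at (662,118) in the top crop.
- **Grey leaf:** knuckle at (620,368), toward image-up.
- **Jamb:** knuckles at (78,262) and (192,230).

In the second crop, the rest's vees run image-horizontal. Now I fit the poses.

```bash
cat > h.py <<'E'
import numpy as np, cv2
from scipy.optimize import least_squares
from scipy.spatial.transform import Rotation as R
from cell import manip
P={n:manip.camera_params(n) for n in("top","side")}
def proj(n,X):
    p=P[n]; X=np.atleast_2d(X); c=R.from_euler('xyz',p['attitude']).inv().apply(X-p['origin'])
    s=c[:,:2]/c[:,2:]; s=s*(1+p['k1']*(s**2).sum(1,keepdims=True)); f=210/np.tan(np.radians(p['fovy'])/2)
    return s*f+[p['cx'],p['cy']]
def W(q,X): return R.from_euler('z',q[2]).apply(np.atleast_2d(X).astype(float))+[q[0],q[1],0]
def fit(obs,q0):
    def r(q): return np.concatenate([(proj(n,W(q,X))[0]-u) for n,X,u in obs])
    s=least_squares(r,q0,loss='soft_l1',x_scale=[10,10,.1]); return s.x,r(s.x).reshape(-1,2)
T=lambda x,y:np.array([155+(x+.5)/5-.5,155+(y+.5)/5-.5])
S=lambda x,y:np.array([220+(x+.5)/3.636-.5,145+(y+.5)/3.636-.5])
V=lambda x,y:np.array([340+(x-519.5)/5.6-.5,180+(y+.5)/5.6-.5])
E
cat > f.py <<'E'
from h import *
o={}
o['pin']=([("top",(-57,0,6),T(660,119)),("top",(61,12,12),T(484,202)),("top",(61,-12,12),T(470,165)),("side",(-57,0,6),S(362,354)),("side",(61,0,12),S(276,292))],(450,50,1.3))
o['leaf']=([("top",(-17,30,8),T(565,384)),("top",(-17,-30,8),T(660,408)),("top",(-100,-30,8),T(612,542)),("top",(-100,30,8),T(520,512)),("side",(-100,30,8),S(57,333)),("side",(-17,-30,8),S(146,375)),("side",(-100,-30,8),S(45,373))],(400,0,-.2))
o['rest']=([("top",(31,50,12),V(555,50)),("top",(31,-50,12),V(745,38)),("top",(-31,-50,12),V(748,148)),("top",(-31,50,12),V(563,162)),("side",(-23,34,68),S(335,441)),("side",(23,34,68),S(398,434)),("side",(-23,-34,68),S(374,499)),("side",(23,-34,68),S(440,489)),("side",(-31,50,12),S(318,498))],(430,-200,0))
o['vise']=([("top",(-37,45,164),T(48,268)),("top",(-37,16,164),T(110,255)),("top",(-37,-16,164),T(163,235)),("top",(-37,-45,164),T(221,228)),("side",(-37,-45,164),S(180,72)),("top",(-20,46,158),T(48,220)),("top",(20,-46,158),T(205,132)),("top",(20,46,158),T(42,165))],(450,220,.2))
for k,(ob,q0) in o.items():
    q,r=fit(ob,q0); print(k,q.round(3),'\n',r.round(1).tolist())
E
python3 f.py
```

```text
pin [645.959  41.623   1.914] 
 [[-0.1, -0.4], [0.1, -0.1], [0.2, 0.1], [-0.3, 0.4], [-0.1, -0.9]]
leaf [ 5.11519e+02  1.52630e+01 -3.36000e-01] 
 [[-0.2, -1.0], [-0.1, 0.2], [0.9, 0.1], [0.1, -0.1], [-0.5, -0.5], [0.2, 0.3], [-0.4, -0.9]]
rest [ 5.97894e+02 -2.42808e+02  3.50000e-02] 
 [[0.4, -0.3], [-0.6, -0.2], [0.9, 0.3], [0.7, -0.2], [0.6, 0.2], [0.2, -0.6], [-0.1, -0.1], [-0.6, -0.3], [-1.1, -0.7]]
vise [5.98390e+02 2.77465e+02 1.71000e-01] 
 [[1.0, -1.2], [-0.7, -0.7], [0.4, 1.0], [-0.6, 0.3], [0.2, 1.1], [0.3, 2.8], [0.0, -0.2], [-0.7, -0.3]]
```

```bash
cat > g.py <<'E'
# usage: g.py x y z yaw -> tool shift (cm) and turn (5deg units)
import sys
from h import *
x,y,z,yaw=map(float,sys.argv[1:5]); s=manip.read_state()
Rt=R.from_euler('xyz',s['eef_rot']); d=Rt.inv().apply(np.array([x,y,z])-s['eef_pos'])/10
t=-(yaw-s['eef_rot'][2]); t=(t+np.pi)%(2*np.pi)-np.pi
print('shift',d.round(3),'turn',round(np.degrees(t)/5,3),'t',s['clock'],'pos',s['eef_pos'].round(2),'rot',s['eef_rot'].round(4),'F',s['wrist_force'].round(1),'gap',s['finger_gap'].round(1),s['finger_force'])
E
python3 g.py 646 41.6 120 1.914
```

```text
Traceback (most recent call last):
  File "g.py", line 7, in <module>
    print('shift',d.round(3),'turn',round(np.degrees(t)/5,3),'t',s['clock'],'pos',s['eef_pos'].round(2),'rot',s['eef_rot'].round(4),'F',s['wrist_force'].round(1),'gap',s['finger_gap'].round(1),s['finger_force'])
                                                                                                                                                                        ^^^^^^^^^^^^^^^^^^^^^
AttributeError: 'float' object has no attribute 'round'
```

```bash
sed -i "s/s\['finger_gap'\].round(1)/round(s['finger_gap'],1)/" g.py; python3 g.py 646 41.6 120 1.914
```

```text
shift [-57.86  -25.946   9.925] turn 9.474 t 0.2 pos [214.52 506.3  219.12] rot [-3.1410e+00 -1.0000e-04  2.7408e+00] F [-0.7  0.8  0.8] gap 94.1 0.0
```

```bash
python3 -m creep '[[1,[-2,-0.9,0],0.5],[1,[-6,-2.7,0],1.5],[1,[-10.5,-4.7,0],2.5],[1,[-15,-6.7,0],3.5],[1,[-19.5,-8.7,0],4.5],[1,[-24,-10.7,0],5.5],[1,[-28.5,-12.7,0],6.5],[1,[-33,-14.7,0],7.5],[1,[-37.5,-16.8,0],8.5],[1,[-42,-18.8,1],9.474],[1,[-46.5,-20.8,2],9.474],[1,[-51,-22.9,4],9.474]]'; python3 g.py 646 41.6 80 1.914
```

```text
clock: 1.4
eef_pos: [594.0, 97.5, 181.4]
eef_rot: [3.14, 0.0, 1.914]
wrist_force: [0.4, 1.2, 0.7]
finger_gap: 94.2
finger_force: 0.0
shift [-7.011  3.004 10.148] turn -0.006 t 1.4 pos [593.95  97.52 181.39] rot [3.1397e+00 4.0000e-04 1.9135e+00] F [0.4 1.2 0.7] gap 94.2 0.0
```

```bash
python3 -m creep '[[0,[-2.3,1,3.3],0],[0,[-4.6,2,6.6],0],[0,[-7,3,10.1],0],[0,[-7,3,10.1],0],[0,[-7,3,10.1],0],[0,[-7,3,10.1],0]]' 30; python3 g.py 646 41.6 16 1.914
python3 - <<'E'
from h import *
a=manip.camera("side"); cv2.imwrite("pics/s1raw.png",a[:,:,::-1])
# crop around pin
c=a[190:270,260:370,::-1]; c=np.ascontiguousarray(cv2.resize(c,(770,560),interpolation=cv2.INTER_CUBIC))
b=manip.camera("top"); cv2.imwrite("pics/t1raw.png",b[:,:,::-1])
s=manip.read_state()
for X in [s['eef_pos'],s['eef_pos']+[0,0,-14]]:
    u=(proj("side",X)[0]-[260,190]+.5)*7-.5; cv2.circle(c,tuple(int(v) for v in u),3,(0,255,0),-1)
cv2.imwrite("pics/s1.png",c)
E
```

```text
clock: 2.0
eef_pos: [644.5, 44.3, 81.7]
eef_rot: [3.139, 0.001, 1.915]
wrist_force: [0.3, -0.5, 0.1]
finger_gap: 49.8
finger_force: 0.0
shift [-0.298  0.041  6.569] turn 0.008 t 2.0 pos [644.47  44.26  81.69] rot [3.1395e+00 6.0000e-04 1.9147e+00] F [ 0.3 -0.5  0.1] gap 49.8 0.0
```

View pics/s1.png

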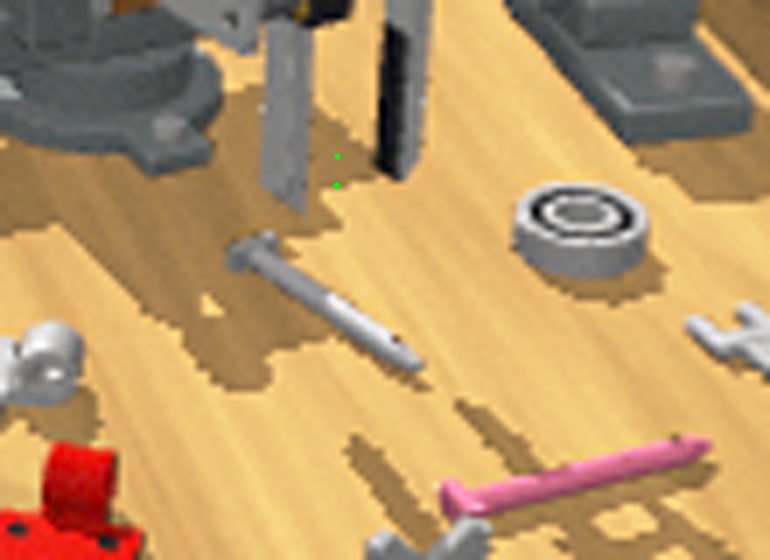

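The side view shows the open fingers straddling the pin axis. The tip midpoint is at about (340,190) and the projected TCP tip at (336,186), so the calibration is good. Now I descend and grip.

```bash
python3 -m creep '[[0,[0,0,2],0],[0,[0,0,4],0],[0,[0,0,5.5],0],[0,[0,0,6.2],0],[0,[0,0,6.4],0],[0,[0,0,6.4],0],[0,[0,0,6.4],0]]' 30; python3 g.py 646 41.6 16 1.914
```

```text
clock: 2.8
eef_pos: [644.6, 43.6, 16.9]
eef_rot: [3.14, 0.0, 1.914]
wrist_force: [-0.7, 0.7, 0.2]
finger_gap: 46.9
finger_force: 0.0
shift [-0.232  0.067  0.087] turn 0.001 t 2.8 pos [644.58  43.56  16.87] rot [3.1403e+00 4.0000e-04 1.9141e+00] F [-0.7  0.7  0.2] gap 46.9 0.0
```

```bash
python3 -m creep '[[0,[-0.2,0.06,0.1],0],[-0.9,[-0.2,0.06,0.1],0],[-0.9,[-0.2,0.06,0.1],0],[-0.9,[-0.2,0.06,0.1],0],[-0.9,[-0.2,0.06,0.1],0],[-0.9,[-0.2,0.06,0.1],0],[-0.9,[-0.2,0.06,0.1],0],[-0.9,[-0.2,0.06,0.1],0]]' 30; python3 g.py 597.9 -242.8 150 1.606
```

```text
clock: 3.6
eef_pos: [645.4, 41.9, 15.0]
eef_rot: [3.141, 0.0, 1.914]
wrist_force: [-0.4, 0.2, -0.1]
finger_gap: 10.8
finger_force: 30.0
shift [-25.207 -14.053 -13.503] turn 3.53 t 3.6 pos [645.43  41.86  14.98] rot [3.1414 0.     1.914 ] F [-0.4  0.2 -0.1] gap 10.8 29.97813194990158
```

```bash
python3 -m creep '[[-0.9,[0,0,-2],0],[-0.9,[0,0,-5],0],[-0.9,[0,0,-9],0],[-0.9,[-1,-0.6,-13],0],[-0.9,[-4,-2.2,-13.5],0.5],[-0.9,[-7.5,-4.2,-13.5],1],[-0.9,[-11,-6.1,-13.5],1.6],[-0.9,[-14.5,-8.1,-13.5],2.2],[-0.9,[-18,-10,-13.5],2.8],[-0.9,[-21.5,-12,-13.5],3.5],[-0.9,[-24,-13.4,-13.5],3.5],[-0.9,[-25.2,-14.05,-13.5],3.53]]';python3 -m creep '[[-0.9,[0,0,0],0],[-0.9,[0,0,0],0],[-0.9,[0,0,0],0],[-0.9,[0,0,0],0]]'; python3 g.py 597.9 -242.8 90 1.606
python3 - <<'E'
from h import *
s=manip.read_state(); q=(597.9,-242.8,.035)
M=np.zeros((600,800,3),np.uint8)
def crop(n,x0,y0,w,h,k,name):
    a=manip.camera(n)[:,:,::-1]; cv2.imwrite("pics/"+name+"raw.png",a)
    c=np.ascontiguousarray(cv2.resize(a[y0:y0+h,x0:x0+w],(w*k,h*k),interpolation=cv2.INTER_CUBIC))
    for p in proj(n,W(q,[(x,y,68) for x in(-16,16) for y in(-34,34)]+[(0,-34,51.5),(0,34,51.5)])):
        u=(p-[x0,y0]+.5)*k-.5; cv2.circle(c,tuple(int(v) for v in u),2,(0,255,0),-1)
    for p in proj(n,s['eef_pos']+R.from_euler('z',1.606).apply([(-57,0,-9),(65,0,-9.)])):
        u=(p-[x0,y0]+.5)*k-.5; cv2.circle(c,tuple(int(v) for v in u),2,(0,0,255),-1)
    return c
a=crop("side",290,215,80,100,6,"s2"); b=crop("top",330,160,60,60,5,"t2")
M[:600,:480]=a; M[:300,490:790]=b; cv2.imwrite("pics/m2.png",M)
E
```

```text
clock: 4.8
eef_pos: [597.1, -245.0, 149.7]
eef_rot: [-3.141, -0.0, 1.604]
wrist_force: [0.2, -0.0, -1.2]
finger_gap: 10.9
finger_force: 30.0
clock: 5.2
eef_pos: [598.2, -241.5, 150.0]
eef_rot: [3.142, -0.0, 1.608]
wrist_force: [0.3, 0.2, -1.1]
finger_gap: 11.2
finger_force: 30.0
shift [-0.13  -0.039  6.002] turn 0.018 t 5.2 pos [ 598.24 -241.49  150.02] rot [ 3.1416e+00 -1.0000e-04  1.6075e+00] F [ 0.3  0.2 -1.1] gap 11.2 29.977899491786957
```

View pics/m2.png

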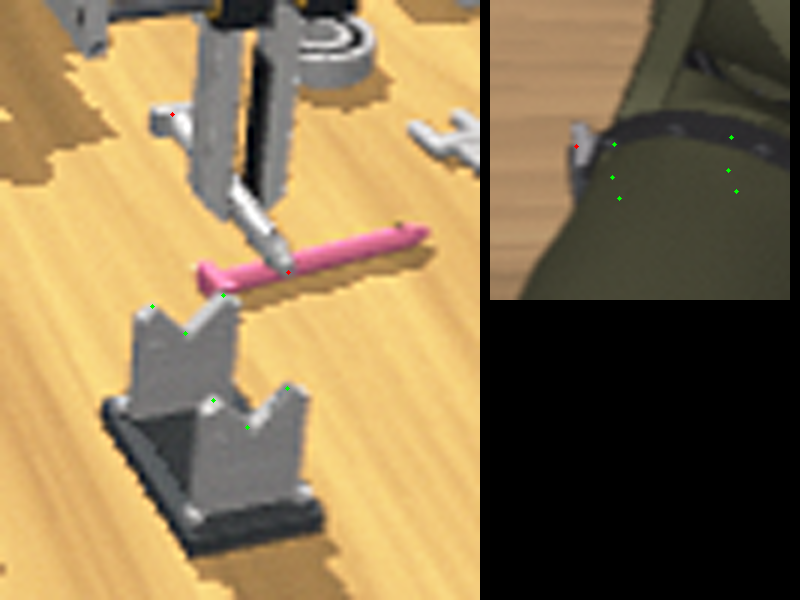

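The side view shows the pin held level. Its nose is at (286,268) and its head at (160,122), with the vee bottoms at (185,333) and (248,428). The projections agree to about 2 mm, so I lower it.

```bash
python3 -m creep '[[-0.9,[-0.1,0,2],0],[-0.9,[-0.1,0,4.5],0],[-0.9,[-0.1,0,6],0],[-0.9,[-0.1,0,7],0],[-0.9,[-0.1,0,7.4],0],[-0.9,[-0.1,0,7.4],0],[-0.9,[-0.1,0,7.4],0],[-0.9,[-0.1,0,7.4],0]]';python3 -m creep '[[-0.9,[0,0,0.2],0],[-0.9,[0,0,0.3],0],[-0.9,[0,0,0.4],0],[-0.9,[0,0,0.5],0],[-0.9,[0,0,0.5],0]]'; python3 g.py 597.9 -242.8 69 1.606
```

```text
clock: 6.1
eef_pos: [598.3, -243.9, 76.9]
eef_rot: [3.14, 0.001, 1.606]
wrist_force: [0.3, 0.1, -1.4]
finger_gap: 11.3
finger_force: 30.0
clock: 6.6
eef_pos: [598.0, -243.7, 70.9]
eef_rot: [3.141, 0.0, 1.606]
wrist_force: [1.0, -0.1, -0.3]
finger_gap: 11.2
finger_force: 30.0
shift [ 0.095 -0.005  0.194] turn 0.0 t 6.6 pos [ 597.98 -243.74   70.94] rot [3.1414e+00 1.0000e-04 1.6060e+00] F [ 1.  -0.1 -0.3] gap 11.2 29.978369772434235
```

```bash
python3 -m creep '[[-0.9,[0,0,0.1],0],[-0.9,[0,0,0.1],0],[-0.9,[0,0,0.1],0]]';python3 -m creep '[[-0.9,[0,0,0.1],0],[-0.9,[0,0,0.1],0],[-0.9,[0,0,0.1],0]]'; python3 g.py 597.9 -242.8 69 1.606
```

```text
clock: 6.9
eef_pos: [598.1, -243.8, 70.2]
eef_rot: [3.141, 0.0, 1.606]
wrist_force: [0.7, 0.7, 2.2]
finger_gap: 11.4
finger_force: 30.0
clock: 7.2
eef_pos: [598.4, -243.9, 69.6]
eef_rot: [3.14, 0.001, 1.606]
wrist_force: [2.7, 0.5, 4.7]
finger_gap: 11.1
finger_force: 30.0
shift [ 0.107 -0.047  0.064] turn 0.001 t 7.2 pos [ 598.4  -243.86   69.64] rot [3.1401e+00 6.0000e-04 1.6061e+00] F [2.7 0.5 4.7] gap 11.1 30.012457072734833
```

```bash
python3 -m creep '[[-0.6,[0,0,0],0],[-0.3,[0,0,0],0],[-0.3,[0,0,0],0],[-0.3,[0,0,0],0],[-0.3,[0,0,0],0],[-0.3,[0,0,-1],0],[-0.3,[0,0,-3],0],[-0.3,[0,0,-6],0],[-0.3,[0,0,-10],0],[-0.3,[-2,-4,-12],0],[0.6,[-4,-9,-12],0],[0.6,[-4,-9,-12],0]]'; python3 g.py 505 22 150 2.806
```

```text
clock: 8.4
eef_pos: [506.1, -288.7, 190.6]
eef_rot: [3.141, 0.001, 1.603]
wrist_force: [0.6, 0.7, -0.0]
finger_gap: 45.5
finger_force: 0.0
shift [31.058  0.892  4.021] turn -13.784 t 8.4 pos [ 506.11 -288.66  190.55] rot [3.1410e+00 1.1000e-03 1.6032e+00] F [ 0.6  0.7 -0. ] gap 45.5 0.0
```

```bash
cat > mos.py <<'E'
from h import *
def ov(a,n,x0,y0,w,h,k,pts,col=(0,255,0)):
    c=np.ascontiguousarray(cv2.resize(a[y0:y0+h,x0:x0+w],(w*k,h*k),interpolation=cv2.INTER_CUBIC))
    for X in pts:
        for p in proj(n,X):
            u=(p-[x0,y0]+.5)*k-.5; cv2.circle(c,tuple(int(round(v)) for v in u),1,col,-1)
    return c
def knuck(q,ys):
    t=np.linspace(0,2*np.pi,40)
    return [W(q,np.c_[-37+14*np.cos(t),0*t+y,164+14*np.sin(t)]) for y in ys]
E
python3 - <<'E'
from mos import *
s=manip.camera("side")[:,:,::-1]; t=manip.camera("top")[:,:,::-1]
cv2.imwrite("pics/s3raw.png",s);cv2.imwrite("pics/t3raw.png",t)
M=np.zeros((600,800,3),np.uint8)
q=(598.4,277.5,.171); K=knuck(q,(-45,-16,16,45))
s0=cv2.imread("pics/side0raw.png");t0=cv2.imread("pics/top0raw.png")
M[:300,:400]=ov(t0,"top",157,178,50,37 if 0 else 38,8,K)[:300]
M[:300,400:800]=ov(s0,"side",250,148,50,38,8,K)[:300]
M[300:600,:400]=ov(s,"side",300,245,80,60,5,[])
M[300:600,400:800]=ov(t,"top",330,170,80,60,5,[])
cv2.imwrite("pics/m3.png",M)
E
```

```text
(no output)
```

View pics/m3.png

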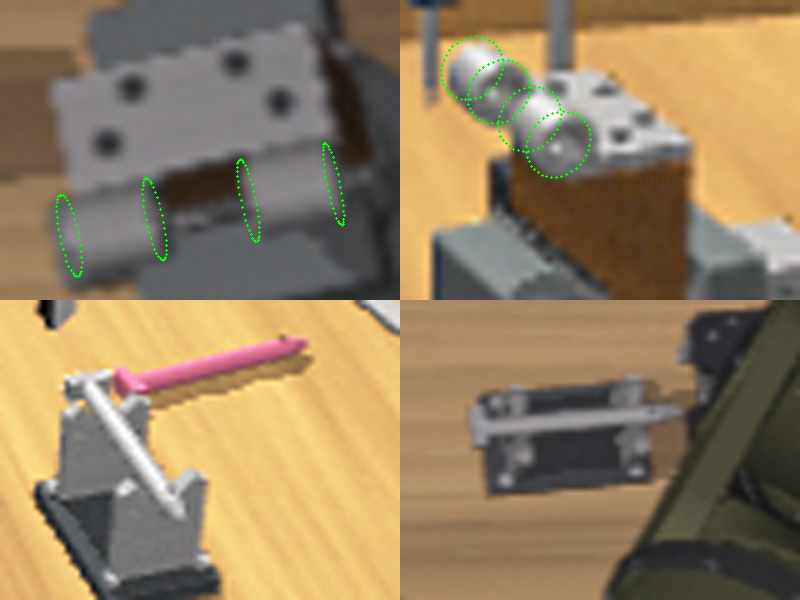

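Both vees carry the pin: side nose at about (182,516), top nose at (682,411), head at (480,427). The jamb overlay shows a slight yaw error. I refine the jamb with its screw holes, and compare the pin with its seated prediction.

```bash
python3 - <<'E'
from h import *
q=(597.9,-242.8,.035+np.pi/2)
for n in("side","top"): print(n,proj(n,W(q,[(-57,0,60),(61,0,60)])).round(1).tolist())
print("read side nose 336.3,288.1 head 317.9,261.5 ; top 386.3,192.1 346,195.3")
T8=lambda x,y:np.array([157+(x+.5)/8-.5,178+(y+.5)/8-.5]); S8=lambda x,y:np.array([250+(x-399.5)/8-.5,148+(y+.5)/8-.5])
def res(v,cams=("top","side")):
    Q=v[:3]; xf,xb,a,b=v[3:]
    ob=[("top",(xf,a,158),T8(107,143)),("top",(xf,-a,158),T8(280,102)),("top",(xb,b,158),T8(133,88)),("top",(xb,-b,158),T8(236,62)),
    ("side",(xf,a,158),S8(555,88)),("side",(xf,-a,158),S8(620,135)),("side",(xb,b,158),S8(607,91)),("side",(xb,-b,158),S8(645,118)),
    ("top",(-37,16,164),T8(158,225)),("top",(-37,-16,164),T8(247,201)),("top",(-37,45,164),T8(66,248)),("top",(-37,-45,164),T8(335,183)),("side",(-37,-45,164),S8(563,145))]
    return np.concatenate([(proj(n,W(Q,X))[0]-u) for n,X,u in ob if n in cams])
for cams in (("top","side"),("top",)):
    s=least_squares(res,[598,277,.2,-10,5,25,15],x_scale=[10,10,.1,10,10,10,10],loss='soft_l1',args=(cams,)); print(s.x.round(3)); print(res(s.x,cams).reshape(-1,2).round(1).tolist())
    print('bore',W(s.x,(-37,0,164)))
E
```

```text
side [[334.8, 288.7], [316.8, 261.6]]
top [[385.7, 192.6], [345.3, 195.1]]
read side nose 336.3,288.1 head 317.9,261.5 ; top 386.3,192.1 346,195.3
[ 5.97122e+02  2.77015e+02  1.98000e-01 -3.59400e+00  1.37330e+01
  3.00000e+01  1.78510e+01]
[[-0.3, -0.2], [-0.2, 0.0], [-0.3, -0.4], [-0.3, -0.0], [-0.1, -0.5], [-0.4, -0.2], [-0.4, -0.4], [-0.4, -0.1], [0.1, -0.2], [0.7, 0.1], [1.0, -0.7], [0.2, 0.0], [-0.5, 0.0]]
bore [[560.84723747 269.72250407 164.        ]]
[ 5.96827e+02  2.77266e+02  1.96000e-01 -3.74000e+00  1.31880e+01
  2.99890e+01  1.79620e+01]
[[-0.4, -0.1], [-0.3, 0.2], [-0.4, -0.1], [-0.3, 0.3], [-0.0, -0.1], [0.5, 0.3], [0.9, -0.7], [0.1, 0.2]]
bore [[560.53476093 270.06577546 164.        ]]
```

The pin is seated within about 2 mm of the vee seat. The refined jamb bore is (560.8,269.7), yaw 0.198. Now the leaf.

```bash
python3 g.py 471.9 29.1 100 2.806; python3 -m creep '[[0.7,[2,0.2,0],-1],[0.7,[5,0.6,0],-2.5],[0.7,[9,1.2,0],-4],[0.7,[13,1.8,1],-5.5],[0.7,[17,2.5,2],-7],[0.7,[21,3,3],-8.5],[0.7,[25,3.6,5],-10],[0.7,[28,4,7],-11.5],[0.7,[30.5,4.3,8.5],-13],[0.7,[31.7,4.4,9],-13.78],[0.7,[31.7,4.4,9],-13.78],[0.7,[31.7,4.4,9],-13.78]]' 50;  python3 g.py 471.9 29.1 16 2.806
```

```text
shift [31.77  -2.646  8.986] turn -13.77 t 8.5 pos [ 508.89 -287.47  190.12] rot [3.1404e+00 7.0000e-04 1.6043e+00] F [ 0.5 -0.6 -0.2] gap 53.5 0.0
clock: 9.7
eef_pos: [542.7, 31.9, 99.2]
eef_rot: [3.142, 0.0, 2.807]
wrist_force: [0.4, -0.2, 0.0]
finger_gap: 79.8
finger_force: 0.0
shift [ 6.6   -2.583  8.317] turn 0.015 t 9.7 pos [542.7   31.85  99.19] rot [3.1415e+00 3.0000e-04 2.8073e+00] F [ 0.4 -0.2  0. ] gap 79.8 0.0
```

```bash
python3 -m creep '[[0.7,[3,-1.2,0],0],[0.7,[6,-2.3,0],0],[0.7,[6.6,-2.58,1.5],0],[0.7,[6.6,-2.58,4],0],[0.7,[6.6,-2.58,6.5],0],[0.7,[6.6,-2.58,8],0],[0.7,[6.6,-2.58,8.3],0],[0.7,[6.6,-2.58,8.3],0],[0.7,[6.6,-2.58,8.3],0],[0.7,[6.6,-2.58,8.3],0]]' 50;  python3 g.py 471.9 29.1 15.5 2.806
```

```text
clock: 10.7
eef_pos: [472.0, 28.6, 16.9]
eef_rot: [3.141, 0.002, 2.808]
wrist_force: [0.3, -0.1, 0.2]
finger_gap: 80.1
finger_force: 0.0
shift [0.023 0.048 0.137] turn 0.024 t 10.7 pos [471.96  28.57  16.87] rot [3.1411e+00 1.5000e-03 2.8081e+00] F [ 0.3 -0.1  0.2] gap 80.1 0.0
```

```bash
python3 -m creep '[[0.7,[0,0,0.05],0],[0.15,[0,0,0.05],0],[0.15,[0,0,0.05],0],[0.15,[0,0,0.05],0],[0.15,[0,0,0.05],0],[0.15,[0,0,0.05],0],[0.15,[0,0,0.05],0],[0.15,[0,0,0.05],0]]' 50;  python3 g.py 471.9 29.1 15.5 2.806
```

```text
clock: 11.5
eef_pos: [471.5, 28.8, 15.6]
eef_rot: [3.141, 0.0, 2.809]
wrist_force: [0.6, 4.5, 1.6]
finger_gap: 59.2
finger_force: 49.9
shift [-0.024  0.039  0.007] turn 0.029 t 11.5 pos [471.54  28.81  15.57] rot [3.1413e+00 4.0000e-04 2.8086e+00] F [0.6 4.5 1.6] gap 59.2 49.90414023399353
```

```bash
python3 -m creep '[[0,[0,0,-0.5],0],[0,[0,0,-1.5],0],[0,[0,0,-3],0],[0,[0,0,-5],0],[0,[0,0,-8],0],[0,[0,0,-11],0],[0,[0,0,-14],0],[0,[0,0,-17],0],[0,[0,0,-20],0],[0,[0,0,-22],0],[0,[0,0,-22],0],[0,[0,0,-22],0]]' 55;  python3 g.py 519.4 261.4 235 -2.943
```

```text
clock: 12.7
eef_pos: [470.9, 28.5, 234.8]
eef_rot: [-3.141, -0.001, 2.808]
wrist_force: [0.8, 0.2, -5.8]
finger_gap: 59.2
finger_force: 54.9
shift [ 3.033 23.59  -0.027] turn -6.094 t 12.7 pos [470.9   28.55 234.8 ] rot [-3.1412e+00 -7.0000e-04  2.8084e+00] F [ 0.8  0.2 -5.8] gap 59.2 54.91778075695038
```

```bash
python3 -m creep '[[0,[0.1,0.8,0],-0.3],[0,[0.3,2.5,0],-0.8],[0,[0.6,5,0],-1.5],[0,[1,8,0],-2.2],[0,[1.4,11,0],-3],[0,[1.8,14,0],-3.8],[0,[2.2,17,0],-4.5],[0,[2.5,19.5,0],-5.2],[0,[2.8,21.5,0],-5.7],[0,[3,23,0],-6],[0,[3.03,23.59,0],-6.09],[0,[3.03,23.59,0],-6.09]]'; python3 -m creep '[[0,[0,0,0],0],[0,[0,0,0],0],[0,[0,0,0],0],[0,[0,0,0],0]]';  python3 g.py 519.4 261.4 165.6 -2.943
python3 - <<'E'
from mos import *
s=manip.camera("side")[:,:,::-1]; t=manip.camera("top")[:,:,::-1]
cv2.imwrite("pics/s4raw.png",s);cv2.imwrite("pics/t4raw.png",t)
st=manip.read_state(); Q=(597.1,277.0,.198); K=knuck(Q,(-45,-16,16,45))
p=st['eef_pos']; yaw=st['eef_rot'][2]+np.pi
th=np.linspace(0,2*np.pi,40)
L=lambda X:R.from_euler('z',yaw).apply(np.array(X,float))+[p[0],p[1],p[2]-15.6]
KL=[L(np.c_[42.2+14*np.cos(th),0*th+y,14+14*np.sin(th)]) for y in(-13,13)]+[L(np.c_[42.2+6.5*np.cos(th),0*th-13,14+6.5*np.sin(th)])]
KL.append(L([(x,y,z) for x in(25.2,-57.8) for y in(-30,30) for z in(0,8)]))
M=np.zeros((600,800,3),np.uint8)
M[:600,:480]=ov(s,"side",242,122,60,75,8,KL)
M[:600,490:800]=ov(t,"top",155,170,62,120,5,KL+K)[:600,:310]
cv2.imwrite("pics/m4.png",M)
E
```

```text
clock: 13.9
eef_pos: [519.7, 261.8, 234.7]
eef_rot: [-3.141, -0.001, -2.943]
wrist_force: [0.6, 0.1, -4.6]
finger_gap: 59.3
finger_force: 54.9
clock: 14.3
eef_pos: [519.9, 261.1, 235.6]
eef_rot: [3.142, 0.0, -2.944]
wrist_force: [0.3, -0.1, -4.9]
finger_gap: 58.8
finger_force: 54.9
shift [0.048 0.036 7.002] turn -0.009 t 14.3 pos [519.92 261.14 235.62] rot [ 3.1416e+00  3.0000e-04 -2.9438e+00] F [ 0.3 -0.1 -4.9] gap 58.8 54.917882680892944
```

View pics/m4.png

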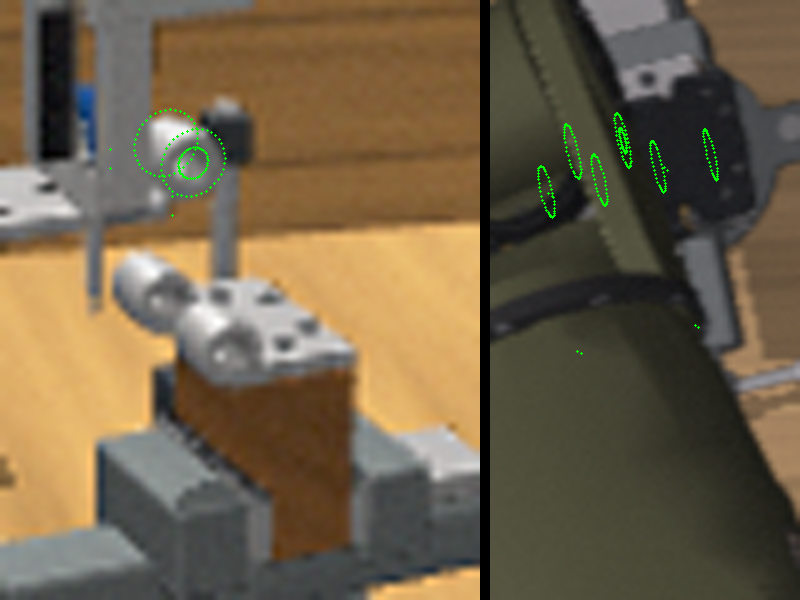

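The side view shows the loose knuckle's near face at (195,162), agreeing with the projection (194,163). The fixed knuckles are below at (150,290) and (225,345). The top view is blocked by the arm. I descend straight down, watching forces.

```bash
python3 -m creep '[[0,[0,0,1],0],[0,[0,0,2.5],0],[0,[0,0,3.7],0],[0,[0,0,4],0],[0,[0,0,4],0],[0,[0,0,4],0],[0,[0,0,4],0]]'; python3 -m creep '[[0,[0,0,0.4],0],[0,[0,0,0.8],0],[0,[0,0,1],0],[0,[0,0,1],0],[0,[0,0,1],0],[0,[0,0,1],0]]';  python3 g.py 519.9 261.3 165.6 -2.943
```

```text
clock: 15.1
eef_pos: [520.1, 261.6, 196.1]
eef_rot: [3.141, 0.001, -2.943]
wrist_force: [-0.1, -0.3, -4.8]
finger_gap: 59.1
finger_force: 54.9
clock: 15.7
eef_pos: [519.9, 261.5, 185.6]
eef_rot: [3.142, 0.0, -2.943]
wrist_force: [-0.4, 0.6, -5.1]
finger_gap: 58.9
finger_force: 54.9
shift [ 0.009 -0.02   1.997] turn -0.003 t 15.7 pos [519.94 261.51 185.57] rot [ 3.1416e+00  2.0000e-04 -2.9433e+00] F [-0.4  0.6 -5.1] gap 58.9 54.917916655540466
```

```bash
python3 -m creep '[[0,[0,0,0.3],0],[0,[0,0,0.6],0],[0,[0,0,0.9],0],[0,[0,0,1],0],[0,[0,0,1],0],[0,[0,0,1],0]]'; python3 -m creep '[[0,[0,0,0.3],0],[0,[0,0,0.6],0],[0,[0,0,0.9],0],[0,[0,0,1],0],[0,[0,0,1],0],[0,[0,0,1],0],[0,[0,0,1],0],[0,[0,0,1],0],[0,[0,0,1],0]]';  python3 g.py 519.9 261.3 165.6 -2.943
python3 - <<'E'
from mos import *
s=np.mean([manip.camera("side")[:,:,::-1] for _ in range(4)],0).astype(np.uint8); t=manip.camera("top")[:,:,::-1]
cv2.imwrite("pics/s5raw.png",s);cv2.imwrite("pics/t5raw.png",t)
M=np.zeros((600,800,3),np.uint8)
M[:480,:560]=ov(s,"side",245,145,40,35,14,[])[:480,:560]
st=manip.read_state(); p=st['eef_pos']; yaw=st['eef_rot'][2]+np.pi; th=np.linspace(0,2*np.pi,40)
L=lambda X:R.from_euler('z',yaw).apply(np.array(X,float))+[p[0],p[1],p[2]-15.6]
KL=[L(np.c_[42.2+14*np.cos(th),0*th+y,14+14*np.sin(th)]) for y in(-13,13)]
M[:240,570:800]=ov(s,"side",247,149,33,35,7,KL+knuck((597.1,277.0,.198),(-45,)))[:240,:230]
M[250:600,570:800]=ov(t,"top",155,180,46,70,5,[])
cv2.imwrite("pics/m5.png",M)
E
```

```text
clock: 16.3
eef_pos: [519.9, 261.5, 175.5]
eef_rot: [3.142, 0.0, -2.943]
wrist_force: [-0.7, -0.2, -5.3]
finger_gap: 59.2
finger_force: 54.9
clock: 17.2
eef_pos: [519.9, 261.5, 165.5]
eef_rot: [3.142, 0.0, -2.943]
wrist_force: [-0.1, -0.0, -4.9]
finger_gap: 59.4
finger_force: 54.9
shift [ 0.003 -0.021 -0.008] turn -0.002 t 17.2 pos [519.89 261.51 165.52] rot [ 3.1416e+00  1.0000e-04 -2.9432e+00] F [-0.1 -0.  -4.9] gap 59.4 54.91778254508972
```

View pics/m5.png

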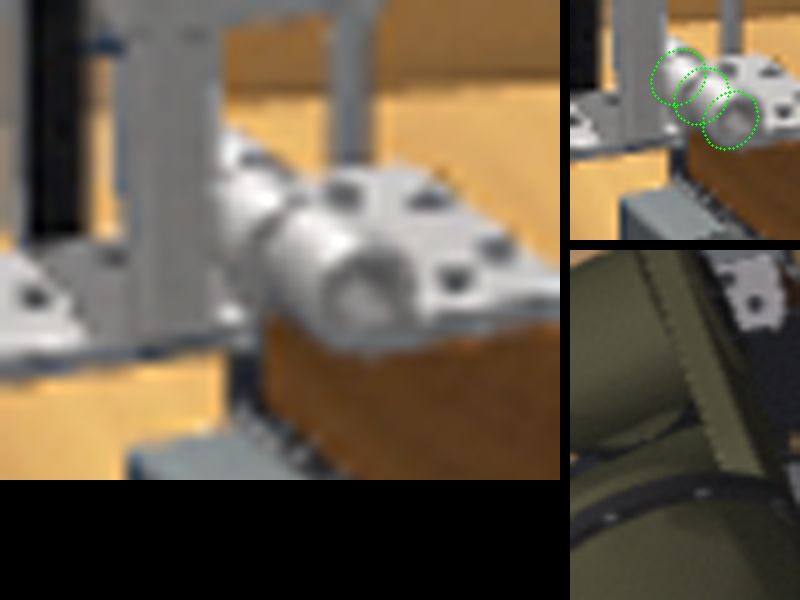

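The knuckle is in the gap between the fixed knuckles. The near one is at (345,270), the loose one at (250,200), with dark gaps at (265,235) and (250,157). The edges are collinear and there is no contact force. To verify the hole offset along x, I probe gently toward the block edge, where contact is expected after 3 mm.

```bash
for i in 1; do python3 -m creep '[[0,[-0.1,0,0],0],[0,[-0.15,0,0],0],[0,[-0.15,0,0],0],[0,[-0.15,0,0],0]]'; python3 -m creep '[[0,[-0.05,0,0],0],[0,[-0.05,0,0],0],[0,[-0.05,0,0],0]]'; done | grep -E 'pos|wrist'
```

```text
eef_pos: [521.3, 261.8, 165.4]
wrist_force: [-0.4, -0.2, -4.9]
eef_pos: [521.8, 261.9, 165.4]
wrist_force: [0.6, -0.1, -5.6]
```

```bash
(python3 -m creep '[[0,[-0.05,0,0],0],[0,[-0.05,0,0],0],[0,[-0.05,0,0],0]]'; python3 -m creep '[[0,[-0.05,0,0],0],[0,[-0.05,0,0],0],[0,[-0.05,0,0],0]]') | grep -E 'pos|wrist'
```

```text
eef_pos: [522.3, 262.0, 165.4]
wrist_force: [-0.3, -0.3, -5.0]
eef_pos: [522.8, 262.1, 165.4]
wrist_force: [0.2, 0.4, -3.8]
```

```bash
(python3 -m creep '[[0,[-0.05,0,0],0],[0,[-0.05,0,0],0],[0,[-0.05,0,0],0]]'; python3 -m creep '[[0,[-0.05,0,0],0],[0,[-0.05,0,0],0],[0,[-0.05,0,0],0]]') | grep -E 'pos|wrist'
```

```text
eef_pos: [523.3, 262.2, 165.4]
wrist_force: [0.2, 0.5, -5.6]
eef_pos: [523.8, 262.3, 165.4]
wrist_force: [-0.0, -0.1, -5.2]
```

```bash
(python3 -m creep '[[0,[-0.05,0,0],0],[0,[-0.05,0,0],0],[0,[-0.05,0,0],0]]'; python3 -m creep '[[0,[-0.05,0,0],0],[0,[-0.05,0,0],0],[0,[-0.05,0,0],0]]') | grep -E 'pos|wrist'
```

```text
eef_pos: [524.3, 262.4, 165.5]
wrist_force: [0.2, -0.6, -5.5]
eef_pos: [524.8, 262.5, 165.4]
wrist_force: [0.1, 0.3, -5.0]
```

```bash
(python3 -m creep '[[0,[-0.05,0,0],0],[0,[-0.05,0,0],0],[0,[-0.05,0,0],0]]'; python3 -m creep '[[0,[-0.05,0,0],0],[0,[-0.05,0,0],0],[0,[-0.05,0,0],0]]') | grep -E 'pos|wrist'
```

```text
eef_pos: [525.3, 262.6, 165.4]
wrist_force: [-0.2, -0.4, -4.3]
eef_pos: [525.8, 262.7, 165.4]
wrist_force: [-0.4, 0.6, -4.5]
```

The knuckle is round and meets the 8 mm leaf edge at its top, so contact is really expected after 4.35 mm. I continue.

```bash
(python3 -m creep '[[0,[-0.05,0,0],0],[0,[-0.05,0,0],0],[0,[-0.05,0,0],0]]'; python3 -m creep '[[0,[-0.05,0,0],0],[0,[-0.05,0,0],0],[0,[-0.05,0,0],0]]') | grep -E 'pos|wrist'
```

```text
eef_pos: [526.3, 262.8, 165.4]
wrist_force: [-0.1, -0.3, -5.1]
eef_pos: [526.7, 262.9, 165.4]
wrist_force: [-0.1, 0.0, -4.1]
```

```bash
(python3 -m creep '[[0,[-0.05,0,0],0],[0,[-0.05,0,0],0],[0,[-0.05,0,0],0]]'; python3 -m creep '[[0,[-0.05,0,0],0],[0,[-0.05,0,0],0],[0,[-0.05,0,0],0]]') | grep -E 'pos|wrist'
python3 - <<'E'
from mos import *
s=np.mean([manip.camera("side")[:,:,::-1] for _ in range(4)],0).astype(np.uint8)
cv2.imwrite("pics/s6raw.png",s)
M=np.zeros((560,800,3),np.uint8)
M[:,:396]=ov(s,"side",256,150,22,28,18,[])[:560,:396][:504] if 0 else cv2.resize(s[150:178,256:278],(396,560),interpolation=cv2.INTER_CUBIC)
s5=cv2.imread("pics/s5raw.png"); M[:,404:]=cv2.resize(s5[150:178,256:278],(396,560),interpolation=cv2.INTER_CUBIC)
cv2.imwrite("pics/m6.png",M)
E
```

```text
eef_pos: [527.2, 263.0, 165.4]
wrist_force: [-0.9, -0.1, -4.4]
eef_pos: [527.5, 263.0, 165.3]
wrist_force: [-4.1, -1.2, -5.2]
```

View pics/m6.png

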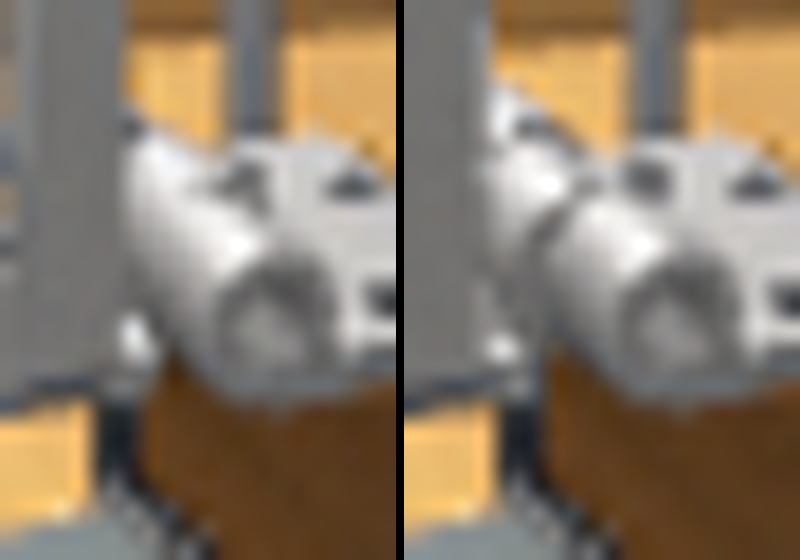

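Both crops (contact left, start right) show the loose knuckle closely in line with the near one at (270,310). Contact came at about +7.4 mm against 4.35 expected, so the aligned position is about +2.6 to 3 mm from the start. I back off 5.3 mm and hold.

```bash
python3 -m creep '[[0,[0.2,0,0],0],[0,[0.4,0,0],0],[0,[0.53,0,0],0],[0,[0.53,0,0],0],[0,[0.53,0,0],0],[0,[0.53,0,0],0],[0,[0.53,0,0],0],[0,[0.53,0,0],0]]'; python3 -m creep '[[0,[0,0,0],0],[0,[0,0,0],0],[0,[0,0,0],0],[0,[0,0,0],0],[0,[0,0,0],0]]'; python3 g.py 522.4 262.1 165.6 -2.943
```

```text
clock: 22.75
eef_pos: [522.6, 262.0, 165.4]
eef_rot: [-3.142, 0.0, -2.943]
wrist_force: [0.4, -0.8, -4.2]
finger_gap: 59.2
finger_force: 54.9
clock: 23.25
eef_pos: [522.5, 262.0, 165.4]
eef_rot: [-3.142, 0.0, -2.943]
wrist_force: [0.1, -0.0, -4.4]
finger_gap: 59.0
finger_force: 54.9
shift [ 0.01   0.008 -0.016] turn -0.003 t 23.25 pos [522.52 262.04 165.44] rot [-3.1416  0.     -2.9432] F [ 0.1 -0.  -4.4] gap 59.0 54.91789162158966
```

```bash
python3 -c "
from cell import manip
print(manip.sign_off())"
```

```text
the job is handed in; nothing more can be done
None
```

The pin lies about centred in both vees and released. The loose leaf is held steadily between the jamb knuckles with no contact force, its hole lined up to an estimated 1–1.5 mm (from a touch probe and the camera fit); the job is handed in, verdict not shown.

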